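# Close the lantern's keyed battery cover

## Robot

A 6-joint arm with a two-finger parallel gripper is mounted at the origin on the work surface. World frame = base frame: x ahead of the robot, y to its left, z up, the work surface at z = 0. Lengths are in m, angles in rad, forces in N, time in s.
With the tool pointing down it reaches from about 0.275 to 0.975 m from the base axis. Payload 8.4 kg.
Tool frame: the origin (TCP) lies on the centre line of the jaws, within the pads' length; the fingertips stand 22 mm ahead of it and the grasp point (between the pads) lies 3 mm ahead of it (ctrl.tip_extent is the distance from the TCP to the fingertips, in m); z points along the fingers, x is the direction in which the jaws open and shut, and the axes are right-handed (so a half turn about z gives the same grasp; the last joint's range is limited). The gripper opens to 92 mm and grips with 3 to 60 N. Pads are 20 mm wide; open, the fingers measure 128 mm over their backs; the gripper's body (75 mm by 189 mm) begins 69 mm behind the grasp point.
Start: joints at [1.178, 0.353, 1.633, -0, 1.155, -0.002], TCP at [0.238, 0.578, 0.237] pointing down, gripper open.
Joint ranges: [-2.63, 2.63], [-0.92, 2.1], [0.06, 2.66], [-1.3, 4.44], [0, 2.69], [-3.02, 3.02]. Speed limits (rad/s): [2.22, 2.22, 2.79, 3.14, 3.14, 3.14].

## Interface

Orientations are given as a unit quaternion [x, y, z, w].
In Python, from bench import readout, imaging, order, ctrl gives the robot as it stands. The module is installed in compiled form; this text tells all that it offers.
- The arm moves only by the tool drive_tool, never from a script. Its argument "moves" is a list of rows, each a list of 7 numbers: the shift along the tool's x, y, z in cm, then the turn, a rotation vector about the tool's x, y, z in rad, then the opening, from 0 (shut) to 1 (fully open). A call has 1 to 5 rows; each row is the pose to reach, as a shift and turn from the pose commanded when the call began, along the tool's axes at that moment; what a row does not reach only later rows make up. A row lasts 1/8 s, in which the tool goes at most 62.5 mm and 10.7 degrees, less where a joint would pass 70% of its speed; a pose out of reach is approached as far as the arm can. A call with a gripper value outside its range is refused whole. The fingers move at their own pace and stop on an object; the grip force is fixed at half the most. Time passes only in rows, so rows that repeat a pose let the fingers close. It gives the time, the measured TCP pose, the force and the opening at its end, in the units of the state.
- readout.get_state(): the state, without advancing time (a new reading comes with each control period).
- imaging.get_image(name): name is "scene" or "top"; returns (picture, depth): 400x640x3 uint8, red, green, blue; 400x640 float32, m along the optical axis (not along the pixel's ray), 0 where there is no reading.
- imaging.camera_info(name): a dict with "fx", "fy", "cx", "cy" (pixels), "R" (3x3) and "t" (3): a world point X has camera coordinates R X + t. Camera axes: x right, y down, z forward; pixel columns grow to the right and rows downward; lengths in m; the calibration is good to about 2 mm. A picture is of the moment at which its call begins. camera_info takes no time and is no camera call.
- order.hand_in(): hands the job in, once; it reports no verdict.
The state is a dict: "clock": time; "qpos": joint angles; "qd": joint speeds; "joint_efforts": joint torques, N m; "tool_pos": TCP position; "eef_rot": TCP orientation; "force": force on the tool from outside, world axes, zero at the start; "torque": the same for the moment, N m; "finger_gap": finger opening in m.
Only numpy, scipy, OpenCV 4.12 (cv2) and the standard library are available. Lean on these libraries where they do the work, as an engineer would, in place of code of your own. Each camera call takes 0.05 s, during which the arm holds its last target.

## Task

The battery lantern stands on its head with its round battery cover loose in place but turned out of line. With the fingertips, push the cover round until the notch in its rim meets the pin on the lantern, then press the cover down until it is fully home, and move clear. Do not pull the cover up, and leave the other things on the table where they are.

Things in the scene. Friction and masses are not known exactly. Their poses are not given: they have to be found in the camera images.
- lantern: Green battery lantern standing upside down and immovable on the table, 136 mm across and 165 mm high to the flat ledge of its upturned base; a small toggle switch stands out from its side at its own -x and reaches 87 mm from the axis. Origin at the middle of its underside (table height), z up along the axis; the pin is on its +x side. It may stand at any yaw.
- pin_tip (a point): Tip of the round-topped steel pin standing on the base's ledge, 55 mm from the lantern's axis; the pin is 8 mm thick and rises 7 mm from the ledge (172 mm above the table). About half of it, and a small 6 mm wide gusset outside it, show beyond the cover's rim.
- cover_top (a point): Middle of the cover's raised top, on the lantern's axis: 191 mm above the table at the start, 183 mm when fully home. The plastic cover (white plate, grey raised top) is a disc 112 mm across on a central spindle, whose seal holds it wherever it is left. Its plate is 6 mm thick, its raised top lies 12 mm above the plate (106 mm across, with a hub of 16 mm radius in the middle). Axes turn with the cover, +x towards the notch.
- cover_notch (a point): Middle of the mouth of the notch at the cover's rim, 56 mm from the axis, on the plate's upper face. The notch is 14 mm wide at the rim, narrowing to 11 mm at its inner end 11 mm further in, and cut through plate and raised top. Over the pin, the cover can go down; elsewhere the plate is stopped by the pin after 1 to 2 mm. It enters up to about 3 mm off to either side.
- cover_well (a point): A point on the floor of the finger well, 38 mm from the axis, opposite the notch (179 mm above the table at the start). The well is a sector 140 degrees wide (70 to each side of this point) where the raised top is missing, from the hub (16 mm radius) outward, open at the rim. Its floor is the plate; its two upright radial walls, 12 mm high, are what a fingertip pushes on to turn the cover either way.
- cover_turn (a joint): Turn of the cover about the lantern's axis in rad, growing counterclockwise seen from above; the notch is at the pin at 0 and, one turn on, at 6.283. Starts between 0.7 and 5.58; stops at -1 and 7.28. Friction about 0.05 N m (some 1.5 N at the well); it stays where it is left.
- cover_seat (a joint): How far the cover has been pressed down, in m: 0 at the start, 0.008 fully home, negative if pulled up. Pressing it down takes about 5 N; it stays where it is left.
- tumbler: Bystander: ribbed glass tumbler, 72 mm wide, 100 mm high, standing near the lantern; origin under its middle.
- cell0: Bystander: spent battery cell, 33 mm thick, 60 mm high, standing near the lantern; origin under its middle.
- cell1: Bystander: second spent battery cell, like the first.
- spoon: Bystander: small wooden spoon 170 mm long lying near the lantern.
- flowerpot: Bystander: orange plastic flowerpot, 108 mm wide, 95 mm high, standing off to one side; origin under its middle.
- plate: Bystander: white melamine plate, 170 mm wide, 18 mm high, lying flat off to the other side; origin under its middle.

How it is judged:
At the end, for the whole second after the job is handed in: The cover is pressed down at least 6.5 mm of its 8 mm, with its notch on the pin (within 0.1 rad, notch mouth within 7 mm of the pin), and each bystander is within 30 mm of where it started (value of joint cover_seat above 0.0065 m and (value of joint cover_turn between -0.1 and 0.1 rad or value of joint cover_turn between 6.183 and 6.383 rad) and horizontal distance between cover_notch and pin_tip below 0.007 m and distance of each of tumbler, cell0, cell1, spoon, flowerpot, plate from where it was at the start of the episode below 0.03 m); the robot touches nothing.
It fails at once if the cover is pulled up more than 4 mm (value of joint cover_seat below -0.004 m).
It fails at once if a bystander is moved more than 30 mm (distance of any of tumbler, cell0, cell1, spoon, flowerpot, plate from where it was at the start of the episode above 0.03 m).
It fails at once if the tumbler or the flowerpot is tipped (angle between any of tumbler, flowerpot's own z axis and vertical above 0.5 rad).
It also fails if it takes over 43 s, if anything falls off the work surface, if the arm or the gripper's body presses on something with over 40 N, if the wrist force passes 120 N, or if a joint passes its speed limit or range.

## Working session

There is one attempt and no reset: what is moved stays moved. The work goes in short steps, Python scripts to look and compute and a tool call to move; the robot and the scene stay as the last step left them, time stands still between calls to the robot, and variables do not carry over. Pictures are saved under pics/ and viewed, and the job is handed in when it is done.

Besides the shell and the picture viewer there is one more tool, called after "Call:" as name(argument=value, ...), one argument or row to a line, values as JSON. drive_tool: Moves the arm, as the interface text tells. Its arguments: {"type":"object","properties":{"moves":{"type":"array"}},"required":["moves"]}

```bash
mkdir -p pics; python3 - <<'E'
from bench import readout, imaging, ctrl
import cv2,numpy as np
s=readout.get_state();print(s['clock'],s['tool_pos'],s['eef_rot'],s['finger_gap'],ctrl.tip_extent)
for n in("top","scene"):
    im,d=imaging.get_image(n);np.savez(f"pics/{n}0.npz",im=im,d=d)
    cv2.imwrite(f"pics/{n}0.png",im[:,:,::-1]);i=imaging.camera_info(n);print(n,i)
E
```

```text
0.0 [0.237918   0.57746391 0.23591295] [ 8.30946288e-01  5.56352262e-01 -5.42109490e-04  3.64738732e-04] 0.09189667370067978 0.022
top {'fx': 444.22062802125805, 'fy': 444.22062802125805, 'cx': 315.9088931625962, 'cy': 198.970301153802, 'R': array([[-0.02930334, -0.9994597 ,  0.01488666],
       [-0.98641784,  0.02650649, -0.16210257],
       [ 0.16162039, -0.01943462, -0.98666162]]), 't': array([-0.00414879,  0.59873432,  1.46811889])}
scene {'fx': 441.2373841045226, 'fy': 441.2373841045226, 'cx': 322.5244244531161, 'cy': 192.58661041915386, 'R': array([[ 6.90852456e-01,  7.22995595e-01, -5.03864300e-04],
       [ 5.22757679e-01, -4.99997958e-01, -6.90453800e-01],
       [-4.99446987e-01,  4.76738304e-01, -7.23376317e-01]]), 't': array([-0.40134717, -0.21617795,  1.67461287])}
```

View pics/top0.png

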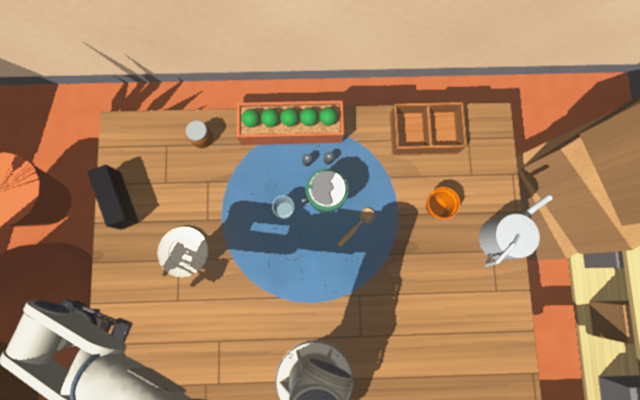

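View pics/scene0.png

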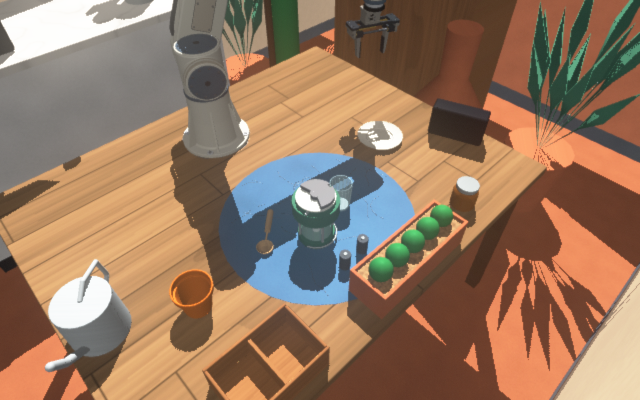

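The top view shows the lantern at about (326,189), the tumbler at (283,207), the cells at (308,158) and (330,156), and the spoon at (357,225). Next I'll rectify the cover plane from both cameras.

```bash
cat > h.py <<'E'
from bench import readout, imaging
import cv2,numpy as np
def proj(i,X):
    c=X@i['R'].T+i['t']; return np.stack([i['fx']*c[...,0]/c[...,2]+i['cx'],i['fy']*c[...,1]/c[...,2]+i['cy']],-1)
def cloud(i,d):
    v,u=np.mgrid[:400,:640]; c=np.stack([(u-i['cx'])/i['fx']*d,(v-i['cy'])/i['fy']*d,d],-1)
    return (c-i['t'])@i['R']
def rect(i,im,c,z,half=.1,n=400):
    # up=+x left=+y
    a=np.linspace(half,-half,n); X=np.zeros((n,n,3)); X[...,0]=c[0]+a[:,None]; X[...,1]=c[1]+a[None,:]; X[...,2]=z
    p=proj(i,X).astype(np.float32); return cv2.remap(im,p[...,0],p[...,1],cv2.INTER_CUBIC)
E
python3 - <<'E'
from h import *
out=[]
for n in("top","scene"):
    i=imaging.camera_info(n);f=np.load(f"pics/{n}0.npz");P=cloud(i,f['d']);d=f['d']
    if n=="top": 
        p=P[189,326];print(p); c0=p
    m=(np.hypot(P[...,0]-c0[0],P[...,1]-c0[1])<.12)&(P[...,2]>.155)&(P[...,2]<.25)&(d>0)
    Q=P[m];z=Q[:,2];print(n,m.sum(),np.histogram(z,np.arange(.155,.22,.004)))
    q=Q[z>.17]; (cx,cy),r=cv2.minEnclosingCircle(q[:,:2].astype(np.float32));print(cx,cy,r)
    c=(c0[0],c0[1]) if n=="top" and False else (cx,cy)
    if n=="top": C=(cx,cy)
    for z in(.179,.191):
        out.append(rect(i,f['im'],C,z))
cv2.imwrite("pics/r0.png",np.vstack([np.hstack(out[:2]),np.hstack(out[2:])])[:,:,::-1][::1,::1])
a=cv2.imread("pics/r0.png");cv2.imwrite("pics/r0.png",cv2.resize(a,(600,600),interpolation=cv2.INTER_AREA))
for n,px in(("top",dict(tum=(283,207),c0=(308,158),c1=(330,156),spA=(368,213),spB=(342,243))),):
    i=imaging.camera_info(n);f=np.load(f"pics/{n}0.npz");P=cloud(i,f['d'])
    for k,(u,v) in px.items():print(k,P[v,u].round(3))
E
```

```text
[ 0.60575061 -0.05042853  0.19020557]
top 1432 (array([ 15,  82, 216, 129,  39, 146, 195,  69, 237, 245,  55,   4,   0,
         0,   0,   0]), array([0.155, 0.159, 0.163, 0.167, 0.171, 0.175, 0.179, 0.183, 0.187,
       0.191, 0.195, 0.199, 0.203, 0.207, 0.211, 0.215, 0.219]))
0.6113874912261963 -0.051503852009773254 0.06633464246988297
scene 1558 (array([ 56,  88, 297,  46,  26, 228, 203,  48, 316, 249,   1,   0,   0,
         0,   0,   0]), array([0.155, 0.159, 0.163, 0.167, 0.171, 0.175, 0.179, 0.183, 0.187,
       0.191, 0.195, 0.199, 0.203, 0.207, 0.211, 0.215, 0.219]))
0.6131988167762756 -0.05795011669397354 0.063172847032547
tum [0.58  0.094 0.006]
c0 [0.74  0.002 0.059]
c1 [ 0.747 -0.074  0.053]
spA [ 0.55  -0.202  0.011]
spB [ 0.448 -0.106  0.02 ]
```

View pics/r0.png

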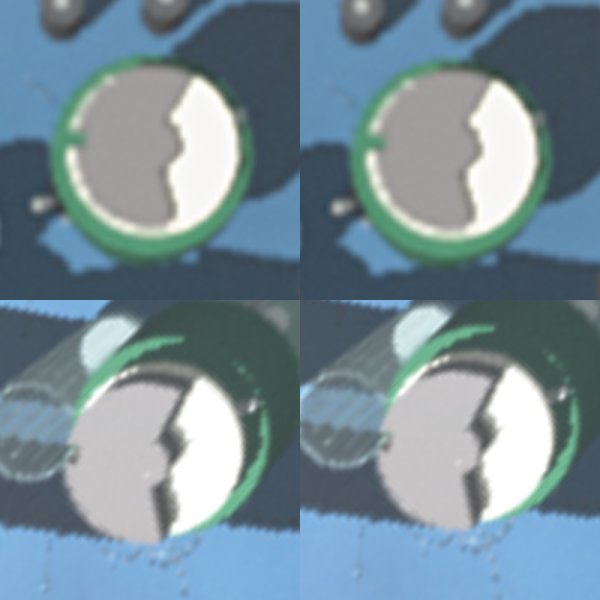

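```bash
python3 - <<'E'
from h import *
n="top";i=imaging.camera_info(n);f=np.load(f"pics/{n}0.npz")
print("cam",-i['R'].T@i['t'])
C=np.array([.611,-.053]);half=.08;N=560
r=rect(i,f['im'],C,.179,half,N)
hsv=cv2.cvtColor(r,cv2.COLOR_RGB2HSV)
m=((hsv[...,1]<60)&(hsv[...,2]>110)).astype(np.uint8)
nn,l,st,ce=cv2.connectedComponentsWithStats(m);k=l[N//2,N//2];m=(l==k).astype(np.uint8)
c=max(cv2.findContours(m,cv2.RETR_EXTERNAL,cv2.CHAIN_APPROX_NONE)[0],key=len)
h=cv2.convexHull(c)
(x,y),R=cv2.minEnclosingCircle(c);e=cv2.fitEllipse(h)
s=2*half/(N-1)
for a in((x,y),e[0]):print("C",C[0]+half-a[1]*s,C[1]+half-a[0]*s)
print(R*s,np.array(e[1])*s/2)
o=r.copy()
cv2.circle(o,(int(e[0][0]),int(e[0][1])),int(.056/s),(255,0,0),1)
for a in range(0,360,30):
    t=np.radians(a);p=lambda q:(int(e[0][0]-q/s*np.sin(t)),int(e[0][1]-q/s*np.cos(t)))
    cv2.line(o,p(.066),p(.075),(255,0,255),2);cv2.putText(o,str(a),p(.06),0,.4,(0,0,255))
cv2.imwrite("pics/z0.png",o[:,:,::-1])
E
```

```text
cam [0.35320269 0.00851543 1.54565469]
C 0.6126512990552325 -0.056539287860576916
C 0.6112657595175536 -0.05500298384391771
0.0628879390163797 [0.05807197 0.06158239]
```

View pics/z0.png

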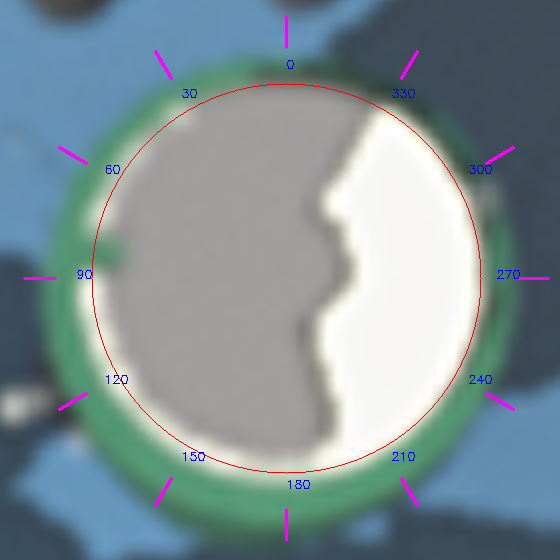

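```bash
python3 - <<'E'
from h import *
C=np.array([.6115,-.055]);half=.08;N=560;s=2*half/(N-1)
outs=[]
for n in("top","scene"):
    i=imaging.camera_info(n);f=np.load(f"pics/{n}0.npz");print(-i['R'].T@i['t'])
    outs.append(cv2.resize(rect(i,f['im'],C,.170,half,N),(400,400)))
    o=cv2.resize(f['im'][165:265,270:400] if n=="scene" else f['im'][150:230,290:370],None,fx=5,fy=5,interpolation=cv2.INTER_CUBIC)
    cv2.imwrite(f"pics/c_{n}.png",o[:,:,::-1])
# predicted pin location for yaws
cv2.imwrite("pics/z1.png",np.hstack(outs)[:,:,::-1])
i=imaging.camera_info("scene")
for yaw in range(-85,-50,5):
    t=np.radians(yaw);X=np.array([C[0]+.06*np.cos(t),C[1]+.06*np.sin(t),.169]);print(yaw,(proj(i,X)-[270,165])*5,(proj(imaging.camera_info("top"),X)-[290,150])*5)
E
```

```text
[0.35320269 0.00851543 1.54565469]
[ 1.22666071 -0.6162684   1.06191218]
-85 [154.42391753 224.94923528] [279.91705006 181.45102691]
-80 [161.79678495 229.52128765] [278.50792008 173.41928905]
-75 [169.7210492  233.59457394] [276.39581211 165.53827302]
-70 [178.13381161 237.1327833 ] [273.59787916 157.86723589]
-65 [186.96718367 240.10409635] [270.13634795 150.463664  ]
-60 [196.14892112 242.48159087] [266.03832204 143.38286292]
-55 [205.60313164 244.24359203] [261.33555319 136.67756813]
```

View pics/c_scene.png

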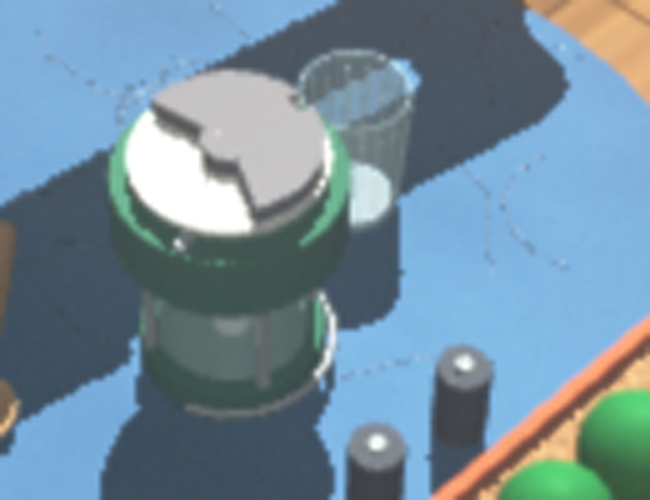

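View pics/c_top.png

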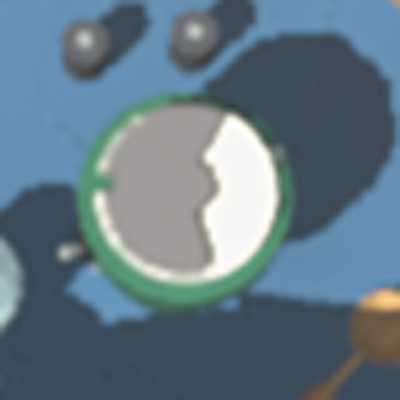

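Both views put the pin at a yaw of about -68° and the notch at about +83°, with the axis at (0.6115, -0.055). The shorter way is about 150° clockwise. I'll close the fingers and move to hover above the well.

Call:
drive_tool(
  moves=[
    [-47.6, 56.0, 0, 0, 0, 0.656, 0],
    [-47.6, 56.0, 0, 0, 0, 0.656, 0],
    [-47.6, 56.0, 0, 0, 0, 0.656, 0],
    [-47.6, 56.0, 0, 0, 0, 0.656, 0],
    [-47.6, 56.0, 0, 0, 0, 0.656, 0],
  ],
)

```text
clock: 0.72
tool_pos: [0.3816, 0.2982, 0.2365]
eef_rot: [0.966, 0.259, 0.0, 0.0]
force: [1.1, 0.9, 0.7]
finger_gap: 0.044
```

Call:
drive_tool(
  moves=[
    [-2.0, 40.0, 0, 0, 0, 0, 0],
    [-2.0, 40.0, 0, 0, 0, 0, 0],
    [-2.0, 40.0, 0, 0, 0, 0, 0],
    [-2.0, 40.0, 0, 0, 0, 0, 0],
    [-2.0, 40.0, 0, 0, 0, 0, 0],
  ],
)

```text
clock: 1.35
tool_pos: [0.5243, 0.02, 0.2365]
eef_rot: [0.966, 0.259, 0.0, -0.0]
force: [0.3, 1.0, -0.0]
finger_gap: 0.0004
```

Call:
drive_tool(
  moves=[
    [0, 8, 0, 0, 0, 0, 0],
    [0, 8, 0, 0, 0, 0, 0],
    [0, 8, 0, 0, 0, 0, 0],
  ],
)

```text
clock: 1.72
tool_pos: [0.5636, -0.0477, 0.2361]
eef_rot: [0.966, 0.258, -0.0, -0.0]
force: [-0.4, 1.0, -0.3]
finger_gap: 0.0006
```

```bash
cat >> h.py <<'E'
def where(C=(.6115,-.055)):
    s=readout.get_state();q=s['eef_rot'];psi=2*np.arctan2(q[1],q[0]);p=s['tool_pos']
    d=np.array(C)-p[:2];x=np.array([np.cos(psi),np.sin(psi)]);y=np.array([np.sin(psi),-np.cos(psi)])
    print("t",round(s['clock'],2),"p",p.round(4),"psi",np.degrees(psi).round(1),"axis in tool mm",(d@x*1e3).round(1),(d@y*1e3).round(1),"tipz",round(p[2]-.022,4),"F",np.round(s['force'],1),"gap",round(s['finger_gap'],4),"q6",s['qpos'][5].round(2))
E
python3 -c "
from h import *
where()"
```

```text
t 1.73 p [ 0.5636 -0.0477  0.2361] psi 29.9 axis in tool mm 37.9 30.2 tipz 0.2141 F [-0.4  1.  -0.3] gap 0.0006 q6 -0.61
```

Call:
drive_tool(
  moves=[
    [-0.4, 3.0, 0, 0, 0, 0, 0],
    [-0.4, 3.0, 0, 0, 0, 0, 0],
    [-0.4, 3.0, 1.8, 0, 0, 0, 0],
    [-0.4, 3.0, 1.8, 0, 0, 0, 0],
  ],
)

```text
clock: 2.22
tool_pos: [0.5736, -0.0738, 0.2165]
eef_rot: [0.966, 0.26, -0.002, -0.001]
force: [-0.1, 0.0, -0.4]
finger_gap: 0.0006
```

```bash
python3 -c "
from h import *
where()
for n in('top','scene'):
    im,d=imaging.get_image(n);o=im[165:265,270:400] if n=='scene' else im[145:235,270:380]
    cv2.imwrite(f'pics/a_{n}.png',cv2.resize(o,None,fx=5,fy=5,interpolation=cv2.INTER_CUBIC)[:,:,::-1])
"
```

```text
t 2.23 p [ 0.5736 -0.0738  0.2165] psi 30.1 axis in tool mm 42.2 2.8 tipz 0.1945 F [-0.1  0.  -0.4] gap 0.0006 q6 -0.66
```

View pics/a_scene.png

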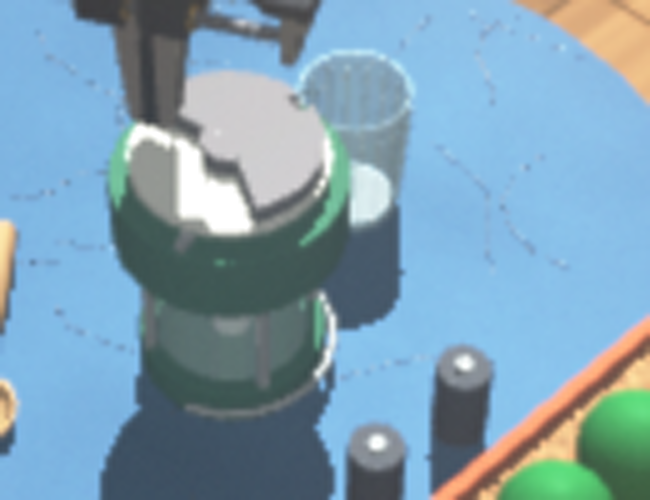

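View pics/a_top.png

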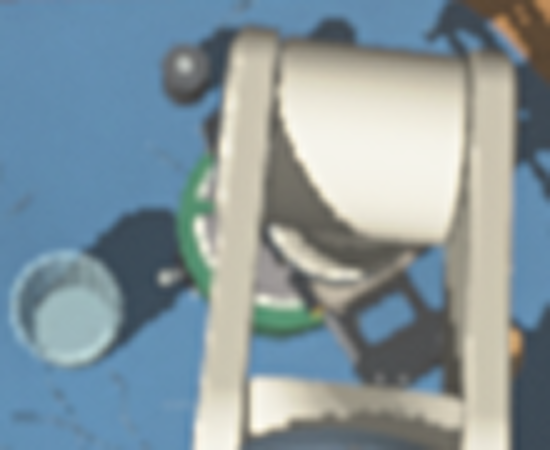

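Scene view: the closed fingertips hang over the well beside its near wall, around (160,110). Lowering them into the well now.

Call:
drive_tool(
  moves=[
    [0, 0.2, 0.5, 0, 0, 0, 0],
    [0, 0.2, 1.1, 0, 0, 0, 0],
    [0, 0.2, 1.1, 0, 0, 0, 0],
  ],
)

```text
clock: 2.7
tool_pos: [0.576, -0.077, 0.207]
eef_rot: [0.966, 0.259, -0.0, -0.0]
force: [-0.9, 0.2, 0.0]
finger_gap: 0.0004
```

```bash
python3 -c "
from h import *
where()"
```

```text
t 2.7 p [ 0.576 -0.077  0.207] psi 30.0 axis in tool mm 41.7 -1.3 tipz 0.185 F [-0.9  0.2  0. ] gap 0.0004 q6 -0.66
```

Call:
drive_tool(
  moves=[
    [0, 0, 0.2, 0, 0, 0, 0],
    [0.06, -0.73, 0.2, 0, 0, 0.1745, 0],
    [0.25, -1.44, 0.2, 0, 0, 0.349, 0],
    [0.56, -2.1, 0.2, 0, 0, 0.5236, 0],
    [0.98, -2.7, 0.2, 0, 0, 0.698, 0],
  ],
)

```text
clock: 3.32
tool_pos: [0.5707, -0.0488, 0.2054]
eef_rot: [0.996, -0.09, -0.001, 0.0]
force: [-1.7, -1.2, 0.1]
finger_gap: 0.0008
```

```bash
python3 -c "
from h import *
where()
im,d=imaging.get_image('scene');o=im[165:265,270:400]
cv2.imwrite('pics/b.png',cv2.resize(o,None,fx=5,fy=5,interpolation=cv2.INTER_CUBIC)[:,:,::-1])
"
```

```text
t 3.33 p [ 0.5707 -0.0488  0.2054] psi -10.3 axis in tool mm 41.2 -1.2 tipz 0.1834 F [-1.7 -1.2  0.1] gap 0.0008 q6 0.09
```

View pics/b.png

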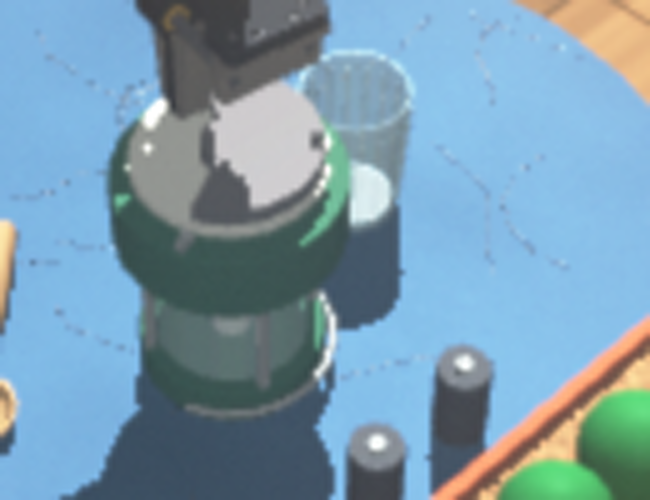

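The notch has moved to (318,140), so the cover is turning with the finger. Continuing.

Call:
drive_tool(
  moves=[
    [0.06, -0.73, 0, 0, 0, 0.1745, 0],
    [0.25, -1.44, 0, 0, 0, 0.349, 0],
    [0.56, -2.1, 0, 0, 0, 0.5236, 0],
    [0.98, -2.7, 0, 0, 0, 0.698, 0],
    [1.5, -3.22, 0, 0, 0, 0.8727, 0],
  ],
)

```text
clock: 4.0
tool_pos: [0.5912, -0.0193, 0.2054]
eef_rot: [0.865, -0.501, -0.001, 0.0]
force: [-1.6, 1.6, -0.0]
finger_gap: 0.0004
```

```bash
python3 -c "
from h import *
where()
im,d=imaging.get_image('scene');o=im[165:265,270:400]
i=imaging.camera_info('scene')
o=cv2.resize(o,None,fx=5,fy=5,interpolation=cv2.INTER_CUBIC)
cv2.imwrite('pics/c.png',o[:,:,::-1])
for a in range(60,-80,-10):
    t=np.radians(a);X=np.array([.6115+.05*np.cos(t),-.055+.05*np.sin(t),.191]);print(a,((proj(i,X)-[270,165])*5).round())
"
```

```text
t 4.0 p [ 0.5912 -0.0193  0.2054] psi -60.1 axis in tool mm 41.1 0.2 tipz 0.1834 F [-1.6  1.6 -0. ] gap 0.0004 q6 1.01
60 [317. 121.]
50 [320. 132.]
40 [319. 144.]
30 [317. 155.]
20 [311. 166.]
10 [303. 176.]
0 [292. 185.]
-10 [279. 193.]
-20 [265. 199.]
-30 [250. 202.]
-40 [233. 204.]
-50 [217. 204.]
-60 [201. 202.]
-70 [186. 197.]
```

View pics/c.png

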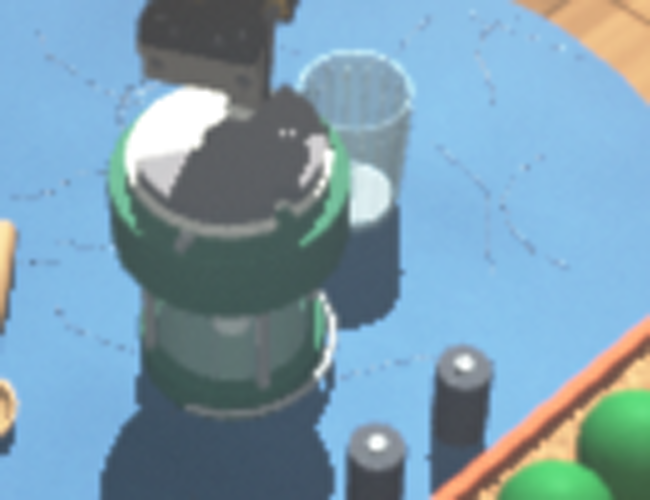

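The notch is now at about (285,208), near -7°. It still has about 61° to go, so I'll do 50° and look.

Call:
drive_tool(
  moves=[
    [0.06, -0.73, 0, 0, 0, 0.1745, 0],
    [0.25, -1.44, 0, 0, 0, 0.349, 0],
    [0.56, -2.1, 0, 0, 0, 0.5236, 0],
    [0.98, -2.7, 0, 0, 0, 0.698, 0],
    [1.5, -3.22, 0, 0, 0, 0.8727, 0],
  ],
)

```text
clock: 4.68
tool_pos: [0.6267, -0.0166, 0.2054]
eef_rot: [-0.574, 0.819, 0.0, -0.0]
force: [-2.7, -0.1, -0.1]
finger_gap: 0.0003
```

```bash
cat > v.py <<'E'
from h import *
import sys
where()
im,d=imaging.get_image('scene');o=im[180:230,280:355]
cv2.imwrite(sys.argv[1],cv2.resize(o,None,fx=10,fy=10,interpolation=cv2.INTER_CUBIC)[:,:,::-1])
i=imaging.camera_info('scene')
for a in (-50,-56,-62,-68,-74):
    t=np.radians(a);g=lambda r,z:((proj(i,np.array([.6115+r*np.cos(t),-.055+r*np.sin(t),z]))-[280,180])*10).round()
    print(a,g(.053,.191),g(.056,.179),g(.059,.170))
E
python3 v.py pics/d.png
```

```text
t 4.67 p [ 0.6267 -0.0166  0.2054] psi 250.0 axis in tool mm 41.3 1.2 tipz 0.1834 F [-2.7 -0.1 -0.1] gap 0.0003 q6 1.89
-50 [332. 266.] [332. 305.] [331. 335.]
-56 [312. 264.] [310. 302.] [308. 333.]
-62 [292. 260.] [289. 298.] [286. 328.]
-68 [272. 254.] [269. 292.] [265. 322.]
-74 [254. 247.] [250. 284.] [245. 314.]
```

View pics/d.png

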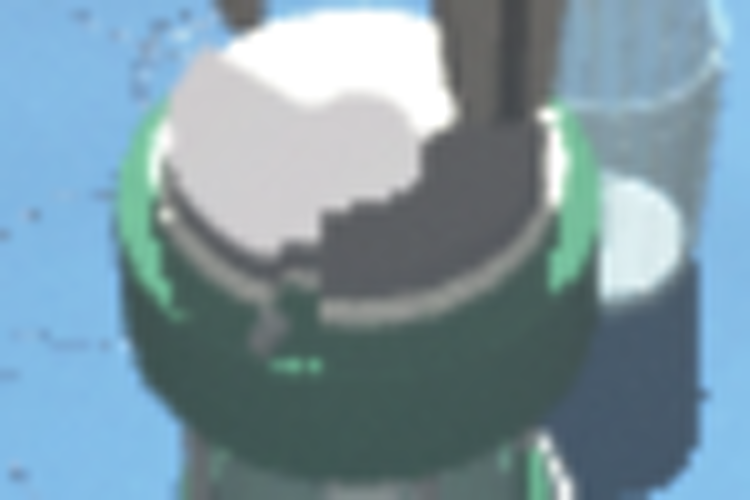

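The notch mouth is centred at about (297,300), near -60°. The pin is at (267,330), near -67.5°. It needs a little more, so I'll creep and look again.

Call:
drive_tool(
  moves=[
    [0.01, -0.22, 0, 0, 0, 0.052, 0],
    [0.02, -0.44, 0, 0, 0, 0.105, 0],
    [0.02, -0.44, 0, 0, 0, 0.105, 0],
  ],
)

```text
clock: 5.1
tool_pos: [0.6308, -0.0183, 0.2054]
eef_rot: [-0.532, 0.847, 0.0, -0.0]
force: [-0.9, -0.1, -1.0]
finger_gap: 0.0001
```

```bash
python3 v.py pics/e.png
```

```text
t 5.1 p [ 0.6308 -0.0183  0.2054] psi 244.3 axis in tool mm 41.5 1.5 tipz 0.1834 F [-0.9 -0.1 -1. ] gap 0.0001 q6 1.99
-50 [332. 266.] [332. 305.] [331. 335.]
-56 [312. 264.] [310. 302.] [308. 333.]
-62 [292. 260.] [289. 298.] [286. 328.]
-68 [272. 254.] [269. 292.] [265. 322.]
-74 [254. 247.] [250. 284.] [245. 314.]
```

View pics/e.png

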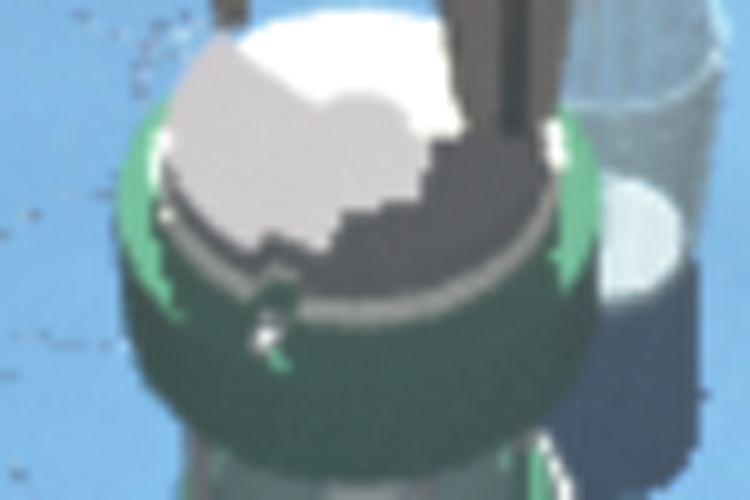

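The notch mouth is now at about 276, near -66°, against the pin at about 265, near -68°. I'll nudge it 1.5° more, then press down on the well floor in small steps.

Call:
drive_tool(
  moves=[
    [0.0, -0.11, 0, 0, 0, 0.026, 0],
    [0.0, -0.11, 0, 0, 0, 0.026, 0],
    [0.0, -0.05, 0.3, 0, 0, 0.026, 0],
    [0.0, -0.05, 0.6, 0, 0, 0.026, 0],
    [0.0, -0.05, 0.8, 0, 0, 0.026, 0],
  ],
)

```text
clock: 5.78
tool_pos: [0.632, -0.0182, 0.1978]
eef_rot: [-0.519, 0.855, -0.0, 0.0]
force: [-0.3, 1.3, 4.4]
finger_gap: 0.0003
```

```bash
python3 v.py pics/f.png
```

```text
t 5.78 p [ 0.632  -0.0182  0.1978] psi 242.5 axis in tool mm 42.1 1.2 tipz 0.1758 F [-0.3  1.3  4.4] gap 0.0003 q6 2.02
-50 [332. 266.] [332. 305.] [331. 335.]
-56 [312. 264.] [310. 302.] [308. 333.]
-62 [292. 260.] [289. 298.] [286. 328.]
-68 [272. 254.] [269. 292.] [265. 322.]
-74 [254. 247.] [250. 284.] [245. 314.]
```

View pics/f.png

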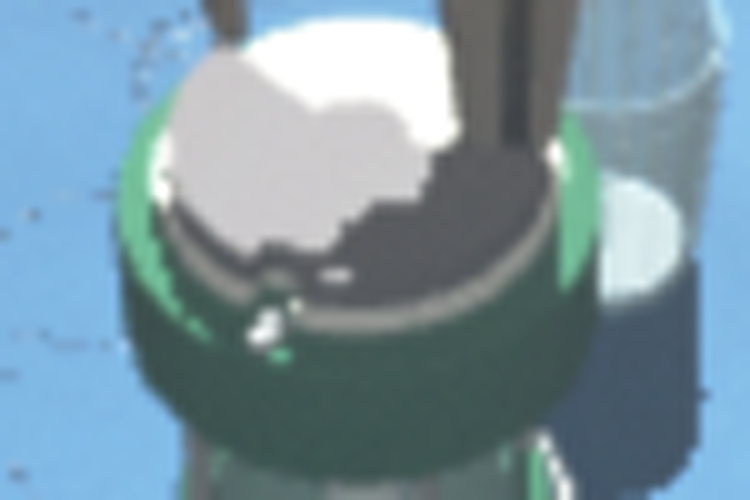

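The tip has gone 3 mm below the original floor with only 4.4 N, so the notch is over the pin. I'll keep pressing.

Call:
drive_tool(
  moves=[
    [0, 0, 0.25, 0, 0, 0, 0],
    [0, 0, 0.5, 0, 0, 0, 0],
    [0, 0, 0.6, 0, 0, 0, 0],
    [0, 0, 0.6, 0, 0, 0, 0],
  ],
)

```text
clock: 6.32
tool_pos: [0.6323, -0.0183, 0.1927]
eef_rot: [-0.519, 0.855, -0.0, 0.001]
force: [-0.7, 2.1, 10.3]
finger_gap: 0.0002
```

```bash
python3 -c "
from h import *
where()"
```

```text
t 6.33 p [ 0.6323 -0.0183  0.1927] psi 242.5 axis in tool mm 42.2 1.5 tipz 0.1707 F [-0.7  2.1 10.3] gap 0.0002 q6 2.02
```

Call:
drive_tool(
  moves=[
    [0, 0, 0.15, 0, 0, 0, 0],
    [0, 0, 0.15, 0, 0, 0, 0],
    [0, 0, 0.15, 0, 0, 0, 0],
  ],
)

```text
clock: 6.7
tool_pos: [0.6327, -0.0185, 0.1922]
eef_rot: [-0.519, 0.855, -0.001, 0.001]
force: [-1.8, 1.5, 17.5]
finger_gap: 0.0002
```

```bash
python3 -c "
from h import *
where()"
```

```text
t 6.7 p [ 0.6327 -0.0185  0.1922] psi 242.5 axis in tool mm 42.2 1.9 tipz 0.1702 F [-1.8  1.5 17.5] gap 0.0002 q6 2.02
```

The cover has stopped: the force rose to 17.5 N with only 0.5 mm more travel, and the tip is at the home floor height. Next I'll release the pressure, ease off the wall sideways, then rise.

Call:
drive_tool(
  moves=[
    [0, 0, -0.2, 0, 0, 0, 0],
    [0, 0.3, -0.35, 0, 0, 0, 0],
    [0, 0.4, -0.35, 0, 0, 0, 0],
    [0, 0.4, -1.5, 0, 0, 0, 0],
    [0, 0.4, -6, 0, 0, 0, 0],
  ],
)

```text
clock: 7.32
tool_pos: [0.6261, -0.0164, 0.2483]
eef_rot: [-0.519, 0.855, 0.002, -0.003]
force: [0.2, 0.6, 0.6]
finger_gap: 0.0005
```

Call:
drive_tool(
  moves=[
    [-5, 0, -4, 0, 0, 0, 0],
    [-10, 0, -6, 0, 0, 0, 0],
    [-15, 0, -6, 0, 0, 0, 0],
    [-20, 0, -6, 0, 0, 0, 0],
    [-20, 0, -6, 0, 0, 0, 0],
  ],
)

```text
clock: 7.95
tool_pos: [0.7208, 0.1641, 0.3095]
eef_rot: [-0.52, 0.854, 0.0, -0.0]
force: [-0.1, 0.0, 0.5]
finger_gap: 0.0004
```

```bash
python3 v.py pics/g.png; python3 - <<'E'
from h import *
im,d=imaging.get_image('top');i=imaging.camera_info('top');cv2.imwrite('pics/top9.png',im[:,:,::-1])
P=cloud(i,d);m=(np.hypot(P[...,0]-.6115,P[...,1]+.055)<.045)&(P[...,2]>.15)&(P[...,2]<.22);print(np.histogram(P[m][:,2],np.arange(.16,.21,.004)))
im,d=imaging.get_image('scene');cv2.imwrite('pics/scene9.png',im[:,:,::-1])
i=imaging.camera_info('scene');P=cloud(i,d)
P0=cloud(i,np.load('pics/scene0.npz')['d'])
for Q in(P0,P):
  r=np.hypot(Q[...,0]-.6115,Q[...,1]+.055);m=(r<.045)&(Q[...,2]>.15)&(Q[...,2]<.22);h,e=np.histogram(Q[m][:,2],np.arange(.16,.206,.002));print(dict(zip(e.round(3),h)))
E
```

```text
t 7.95 p [0.7208 0.1641 0.3095] psi 242.7 axis in tool mm 244.8 -3.4 tipz 0.2875 F [-0.1  0.   0.5] gap 0.0004 q6 2.27
-50 [332. 266.] [332. 305.] [331. 335.]
-56 [312. 264.] [310. 302.] [308. 333.]
-62 [292. 260.] [289. 298.] [286. 328.]
-68 [272. 254.] [269. 292.] [265. 322.]
-74 [254. 247.] [250. 284.] [245. 314.]
(array([  1,  20,  93,  80,  48, 225, 147,  27,   0,   0,   0,   0]), array([0.16 , 0.164, 0.168, 0.172, 0.176, 0.18 , 0.184, 0.188, 0.192,
       0.196, 0.2  , 0.204, 0.208]))
{np.float64(0.16): np.int64(0), np.float64(0.162): np.int64(0), np.float64(0.164): np.int64(0), np.float64(0.166): np.int64(0), np.float64(0.168): np.int64(0), np.float64(0.17): np.int64(0), np.float64(0.172): np.int64(2), np.float64(0.174): np.int64(9), np.float64(0.176): np.int64(45), np.float64(0.178): np.int64(119), np.float64(0.18): np.int64(44), np.float64(0.182): np.int64(15), np.float64(0.184): np.int64(10), np.float64(0.186): np.int64(30), np.float64(0.188): np.int64(121), np.float64(0.19): np.int64(188), np.float64(0.192): np.int64(80), np.float64(0.194): np.int64(7), np.float64(0.196): np.int64(1), np.float64(0.198): np.int64(0), np.float64(0.2): np.int64(0), np.float64(0.202): np.int64(0)}
{np.float64(0.16): np.int64(0), np.float64(0.162): np.int64(0), np.float64(0.164): np.int64(1), np.float64(0.166): np.int64(7), np.float64(0.168): np.int64(29), np.float64(0.17): np.int64(49), np.float64(0.172): np.int64(31), np.float64(0.174): np.int64(9), np.float64(0.176): np.int64(5), np.float64(0.178): np.int64(21), np.float64(0.18): np.int64(124), np.float64(0.182): np.int64(168), np.float64(0.184): np.int64(86), np.float64(0.186): np.int64(11), np.float64(0.188): np.int64(1), np.float64(0.19): np.int64(0), np.float64(0.192): np.int64(0), np.float64(0.194): np.int64(0), np.float64(0.196): np.int64(0), np.float64(0.198): np.int64(0), np.float64(0.2): np.int64(0), np.float64(0.202): np.int64(0)}
```

View pics/g.png

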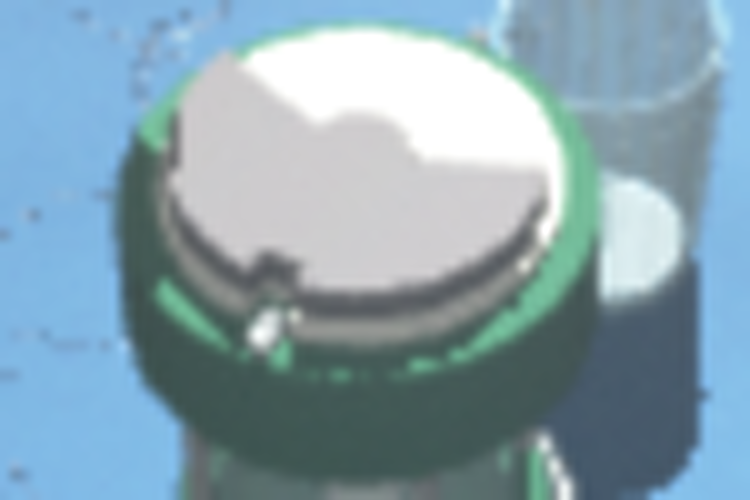

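View pics/top9.png

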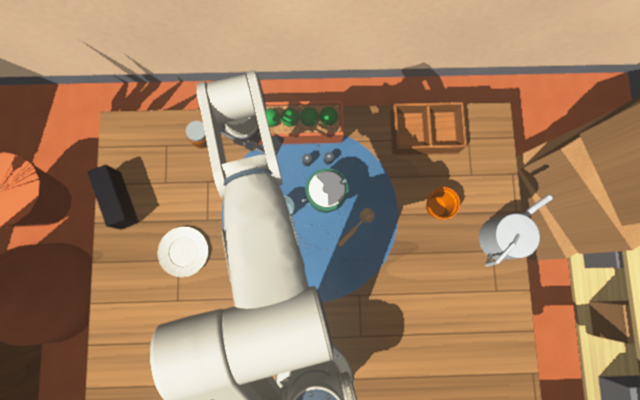

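The notch sits over the pin, at about (275,270) and (266,328) in the scene crop. The cover's top now measures about 183 mm and its floor about 171 mm. The bystanders look unmoved and the arm is clear, so I'm handing in.

```bash
python3 -c "
from bench import order,readout
print(order.hand_in()); print(readout.get_state()['clock'])"
```

```text
the job is handed in; nothing more can be done
None
the job is handed in; nothing more can be done
```

The cover is home on the pin, and the job was handed in at about 8 s on the clock, against the 43 s limit. I pushed it about 150° clockwise with the closed fingertips against a wall of the finger well. I then pressed on the well floor until it stopped and moved the arm clear.

- **Seating:** the press force rose to 17.5 N with almost no further travel. Scene-camera depth then put the raised top at about 183 mm, down from about 191 mm, which is the full 8 mm.
- **Alignment:** the pin shows inside the notch mouth, and I judge it to be within 2–3° (0.03–0.05 rad) of centre. This is read from the pictures, not measured directly.
- **Bystanders:** those in view looked unmoved in the last top picture. The arm partly hid the tumbler there, but it was unchanged in the scene view. I did not measure displacements.
- **Disagreement:** the two cameras differed by about 3 mm on the lantern's y position. I used the mean, and it caused no trouble.

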